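Shut the tasting drawer and bring its opened combination lock

TASK

Lock-up time at the cellar desk: push the open drawer fully home until it clicks in, then turn the padlock's dial, counter-clockwise seen from above and click by click, until the nose of its bar clicks in at the bead beside the shackle, and pull the shackle out as far as it goes. Then take the opened lock out of its wooden rest and hold it up just over the hasp eyes on the cabinet, about a hand's breadth above and touching nothing but the gripper; finish while still holding it there. Do not knock the other things on the desk about.

Things in the scene. Friction and masses are not known exactly. Their poses are not given: they have to be found in the camera images.
- drawer (a joint): drawer opening in m: 0 fully home, 0.13 fully out; it starts open. It slides along the cabinet's x axis and opens towards cabinet -x. Sliding it takes 1 to 3 N; a spring catch in the last 11 mm resists with about 2 N more, then snaps it home against a stop
- cabinet: low brown wooden cabinet, 260 mm deep (its x), 220 wide (y), 94 high, fixed. Origin: on the desk under the middle of its front edge; the cabinet runs from there to its +x; the drawer front closes flush with the front edge (its x = 0)
- drawer_push (a point): point on the outer face of the drawer front, at mid width, 68 mm above the desk; moves with the drawer. The face is 200 mm wide, from 11 to 84 mm above the desk; a steel bar handle sticks out 24 mm, 28 to 36 mm above the desk, 60 mm long about the middle. Axes as the cabinet's
- hasp (a point): centre of the hasp: two upright steel eyes (25 mm across outside, top 120 mm above the desk), one on the drawer front and one on the cabinet's top front edge, that stand close behind each other once the drawer is home; the point lies 4 mm behind the front edge, 107 mm above the desk. Axes as the cabinet's
- rest: dark wooden rest, fixed, 71 by 84 mm, its floor 25 mm high, in which the lock lies loosely on its back between 14 mm high walls (1.5 mm play), the front wall open in the middle for the shackle. Origin under its centre, axes as the lock's at the start
- lock: loose steel combination padlock, 0.3 kg in all: body 54 mm (x) by 64 (y) by 26 high, lying on its back, dial up, shackle to its -x. Origin: centre of its underside. A small dark bead at x = -23 mm on its top face marks the opening position
- dial (a joint): dial angle in rad, counter-clockwise from above positive; notches every 0.524 rad (30 degrees), at which it clicks and rests; 0 = nose of the bar towards the shackle and the bead, the only position that lets the shackle out (within about 0.15). Starts one or two notches before it, at -0.52 or -1.05; end stops at -2.0 and 0.45. Rarely it starts balanced between two notches. Clicking on takes about 0.06 N m
- dial_grip (a point): on the dial's axis, 45 mm above the lock's underside, 6 mm below the top of the dial's bar. The bar is 32 mm long, 10 mm thick, 21 mm tall (30 to 51 mm above the lock's underside) on a disc of 40 mm diameter whose top is 31 mm above the underside; point x axis along the bar, its nose towards -x: the nose is a small foot sticking out low at one end of the bar, and the half of the bar's top on that side carries a thin pale line
- shackle (a joint): how far the shackle is pulled out, in m: 0 shut, 0.018 fully out (stop). It slides along the lock's -x with 2 to 4 N when the dial is at 0, and stays where it is left; otherwise it is blocked
- shackle_grip (a point): point midway between the shackle's two legs, 27 mm outside the lock body when shut, 13 mm above the lock's underside (38 mm above the desk in the rest); moves with the shackle. Two parallel legs along x, 8 mm thick, 48 mm over their outsides, ending in a cross bar whose outer edge lies 26 mm further towards -x. Only desk below it
- pawn: clear glass chess pawn, loose, 50 mm tall, foot 32 mm across; bystander. Origin: centre of its foot
- king: clear glass chess king, loose, 86 mm tall, foot 38 mm across; bystander. Origin: centre of its foot
- mallet: dark wooden bung mallet lying on its side, head 52 mm thick and 95 mm long, handle out to about 150 mm from the origin; bystander. Origin: under the middle of its head
- candlestick: brass candlestick with candle, loose, 172 mm tall, foot 84 mm across; bystander. Origin: centre of its foot
- tasting_cup: shallow steel tasting bowl, loose, 84 mm across, 30 mm high; bystander. Origin: centre of its foot
- bottle: green glass wine bottle standing, loose, 76 mm across, 240 mm tall; bystander. Origin: centre of its foot
Things that resemble listed ones, but are neither listed nor needed, are in the scene too. What is shaped like the lock but orange, pink or red is not meant.

How it is judged:
On the way, in this order (a step that is already met when the one before it is completed fails the run):
1. the drawer is home past its catch, the shackle still shut (value of joint each of drawer, shackle below 0.004 m), for 0.2 s.
2. the dial rests in its opening notch, the shackle still shut (value of joint dial between -0.17 and 0.17 rad and value of joint shackle below 0.005 m), for 0.2 s.
3. the shackle is pulled out (value of joint shackle above 0.014 m), for 0.2 s.
At the end, for the whole second after the job is handed in: Drawer within 4 mm of home; shackle more than 12 mm out; the lock's origin or the shackle's grip point within 60 mm horizontally of the hasp, the lock's origin 25 to 200 mm above the hasp, gripped by the fingers (over 1 N), still, and touching neither cabinet nor rest (value of joint drawer below 0.004 m and value of joint shackle above 0.012 m and horizontal distance between any of lock, shackle_grip and hasp below 0.06 m and z of lock in the frame of hasp between 0.025 and 0.2 m and contact force between the fingers and lock above 1 N and contact force between lock and cabinet below 0.1 N and contact force between lock and rest below 0.1 N and linear speed of lock below 0.05 m/s); the arm keeps its last pose, push and grip.
It fails at once if a bystander was moved more than 30 mm (distance of any of pawn, king, mallet, candlestick, tasting_cup, bottle from where it was at the start of the episode above 0.03 m).
It also fails if it takes over 72 s, if anything falls off the work surface, if the arm or the gripper's body presses on something with over 40 N, if the wrist force passes 120 N, or if a joint passes its speed limit or range.

ROBOT

A 6-joint arm with a two-finger parallel gripper is mounted at the origin on the work surface. World frame = base frame: x ahead of the robot, y to its left, z up, the work surface at z = 0. Lengths are in m, angles in rad, forces in N, time in s.
With the tool pointing down it reaches from about 0.375 to 0.9 m from the base axis. Payload 3.1 kg.
Tool frame: the origin (TCP) lies between the finger pads; the fingertips stand bot.finger_overhang ahead of it and the grasp point (between the pads) lies 2 mm behind it (bot.finger_overhang is the distance from the TCP to the fingertips, in m); z points along the fingers, x is the direction in which the jaws open and shut, and the axes are right-handed (so a half turn about z gives the same grasp; the last joint's range is limited). The gripper opens to 87 mm and grips with 3 to 60 N. Pads are 19 mm wide; open, the fingers measure 117 mm over their backs; the gripper's body (75 mm by 190 mm) begins 51 mm behind the grasp point.
Start: joints at [-1.482, 0.527, 1.433, -0, 1.181, -0.178], TCP at [0.165, -0.603, 0.24] pointing down, gripper open.
Joint ranges: [-3.08, 3.08], [-0.75, 2.2], [0.22, 2.44], [-1.43, 4.57], [0, 2.65], [-2.85, 2.85]. Speed limits (rad/s): [2.79, 2.79, 3.14, 3.14, 3.14, 3.14].

INTERFACE

Orientations are given as a 3x3 rotation matrix whose columns are the frame's x, y, z axes.
In Python, from workcell import bot, optics gives the robot as it stands.
- The arm moves only by the tool drive_tool, never from a script. Its argument "plan" is a list that holds one entry, the list of rows, each a list of 6 numbers: the shift along the tool's x, y, z in mm, then the turn, a rotation vector about the tool's x, y, z in degrees. A call has 1 to 10 rows; each row shifts and turns the commanded pose from where the row before left it, along the tool's axes as they then stand; what a row does not reach is not made up. A row lasts 1/8 s, in which the tool goes at most 62.5 mm and 10.7 degrees, less where a joint would pass 70% of its speed; a pose out of reach is approached as far as the arm can. A call is refused whole if a number of a shift passes 62.5 or a number of a turn 10.7, either way. A call with a gripper value outside its range is refused whole. "claw" is the finger opening in mm, from 0 to 87, set as the call begins (left out, the last holds). The fingers move at their own pace and stop on an object; "newtons" is the grip in N (left out, the last holds). Time passes only in rows, so rows that do not move let the fingers close. It gives the time, the measured TCP pose, the force and the opening at its end, in the units of the state.
- bot.get_obs(): the state, without advancing time (a new reading comes with each control period).
- optics.capture(name): name is "scene" or "top"; returns a dict with "color" (400x640x3 uint8, red, green, blue), "mtx" (3x3 intrinsics, pixels), "R" (3x3) and "t" (3): a world point X has camera coordinates R X + t. Camera axes: x right, y down, z forward; pixel columns grow to the right and rows downward; lengths in m; the calibration is good to about 2 mm. A picture is of the moment at which its call begins. There is no depth.
- bot.hand_in(): hands the job in, once; it reports no verdict.
The state is a dict: "t": time; "joint_pos": joint angles; "dq": joint speeds; "joint_torque": joint torques, N m; "tool_pos": TCP position; "tcp_rot": TCP orientation; "ft_force": force on the tool from outside, world axes, zero at the start; "torque": the same for the moment, N m; "finger_gap": opening from 0.0 (shut) to 1.0 (fully open).
Only numpy, scipy, OpenCV 4.12 (cv2) and the standard library are available. Lean on these libraries where they do the work, as an engineer would, in place of code of your own. Each camera call takes 0.05 s, during which the arm holds its last target. There are 200 camera calls.

## Working session

There is one attempt and no reset: what is moved stays moved. The work goes in short steps, Python scripts to look and compute and a tool call to move; the robot and the scene stay as the last step left them, time stands still between calls to the robot, and variables do not carry over. Pictures are saved under pics/ and viewed, about 8 in all and at most 12, crops included, and the job is handed in when it is done.

Besides the shell and the picture viewer there is one more tool, called after "Request:" as name([rows], argument=value, ...), one row to a line, values as JSON. drive_tool: Moves the arm, as the interface text tells. Its arguments: {"type":"object","properties":{"plan":{"type":"array"},"claw":{"type":"number"},"newtons":{"type":"number"}},"required":["plan"]}

```bash
ls; mkdir -p pics
python3 - <<'E'
from workcell import bot, optics
import cv2,pickle
for n in ("scene","top"):
    c=optics.capture(n); pickle.dump(c,open(f"{n}0.pkl","wb"))
    cv2.imwrite(f"pics/{n}0.png",c["color"][:,:,::-1])
    print(n,c["mtx"].round(1).tolist(),c["R"].round(3).tolist(),c["t"].round(3).tolist())
o=bot.get_obs();print(o["t"],o["tool_pos"],o["tcp_rot"].round(3) if hasattr(o["tcp_rot"],'round') else o["tcp_rot"],o["ft_force"],bot.finger_overhang,o["finger_gap"])
E
```

```text
pics
scene [[436.7, 0.0, 321.6], [0.0, 436.7, 195.9], [0.0, 0.0, 1.0]] [[-0.197, 0.98, -0.006], [0.71, 0.138, -0.691], [-0.676, -0.141, -0.723]] [0.099, -0.329, 1.679]
top [[491.0, 0.0, 316.6], [0.0, 491.0, 189.5], [0.0, 0.0, 1.0]] [[0.039, -0.999, -0.002], [-0.977, -0.038, -0.208], [0.208, 0.01, -0.978]] [-0.002, 0.561, 1.703]
0.1 [ 0.164766   -0.60222068  0.23866783] [[ 0.264 -0.965 -0.   ]
 [-0.965 -0.264  0.002]
 [-0.002 -0.    -1.   ]] [0.71805458 0.32865826 0.05993838] 0.017 1.0043365566730373
```

View pics/scene0.png

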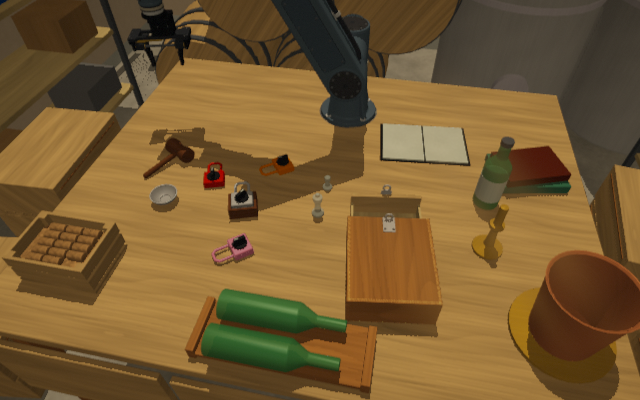

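View pics/top0.png

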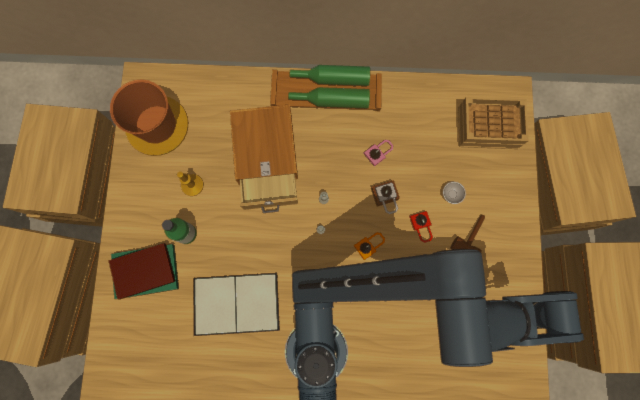

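The steel lock in its dark rest is at top (386,192) and scene (243,203). The look-alikes are red at top (421,220), orange (366,247) and pink (376,153). The cabinet is at top (265,142), with its drawer open towards the robot. I'll enlarge these to confirm.

```bash
cat > h.py <<'E'
import numpy as np, pickle, cv2
from workcell import bot, optics
def cap(n,save=None):
    c=optics.capture(n)
    if save: pickle.dump(c,open(save,"wb"))
    return c
def load(n): return pickle.load(open(n,"rb"))
def ray(c,uv,z):
    d=c["R"].T@np.linalg.inv(c["mtx"])@np.array([*uv,1.]); o=-c["R"].T@c["t"]
    return o+d*(z-o[2])/d[2]
def proj(c,X):
    p=c["mtx"]@(c["R"]@np.asarray(X)+c["t"]); return p[:2]/p[2]
def crop(c,x,y,w,h,s):
    im=cv2.resize(c["color"][y:y+h,x:x+w,::-1],None,fx=s,fy=s,interpolation=cv2.INTER_CUBIC)
    for i in range(0,w,10): cv2.putText(im,str(x+i),(i*s,8),0,.3,(0,255,255)); cv2.line(im,(i*s,10),(i*s,14),(0,255,255))
    for i in range(0,h,10): cv2.putText(im,str(y+i),(0,i*s+4),0,.3,(0,255,255)); 
    return im
def two(a,b):
    A,B=a.shape,b.shape; H=np.zeros((max(A[0],B[0]),A[1]+B[1],3),np.uint8); H[:A[0],:A[1]]=a;H[:B[0],A[1]:]=b; return H
E
python3 - <<'E'
from h import *
t=load("top0.pkl");s=load("scene0.pkl")
a=two(crop(t,362,172,50,50,8),crop(s,218,173,50,50,8))
b=two(crop(t,225,160,80,60,5),crop(s,340,180,80,50,5))
cv2.imwrite("pics/c1.png",np.vstack([a[:, :800],b[:200*2-200+100,:800]])[:600+100][:700] if 0 else np.vstack([cv2.resize(a,(600,300)),cv2.resize(b,(800,300))[:, :600]]) if 0 else a)
cv2.imwrite("pics/c2.png",b)
E
```

```text
(no output)
```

View pics/c1.png

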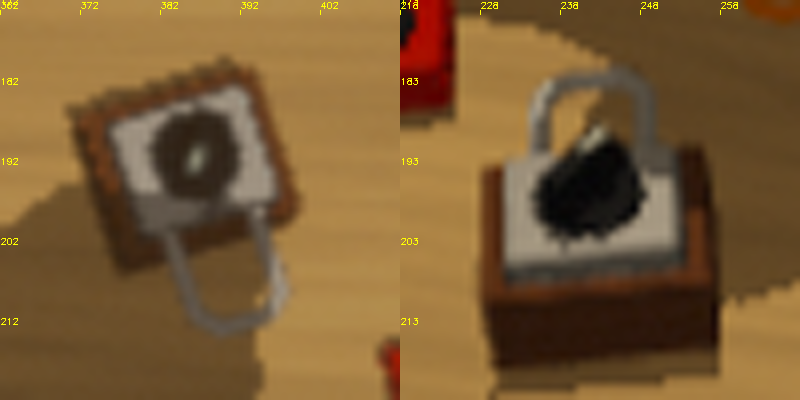

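View pics/c2.png

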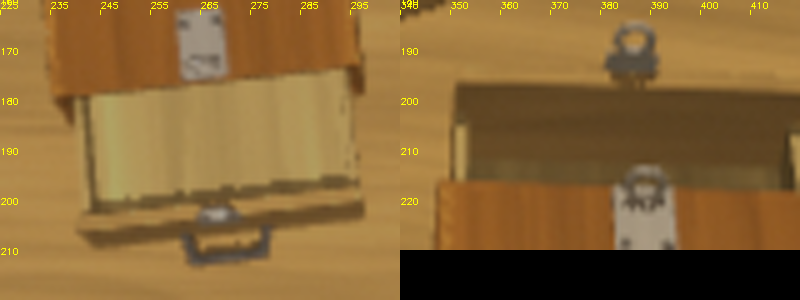

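Confirmed: this is the steel lock lying in the wooden rest, with its shackle towards the robot. Its dial's pale line is near top (386.5,191), and scene shows the nose near (243,188). The cabinet's front edge runs from top (235.5,178.5) to (296,172), and the drawer front is near row 205.

Run:
```python
from h import *
t=load("top0.pkl");s=load("scene0.pkl")
def P(n,c,uv,z): print(n,(ray(c,uv,z)*1000).round(0)[:2],end='; ')
print("cab front top edge z94")
for uv in((236,179),(297,173),(231,110),(291,107)):P("t",t,uv,.094)
for uv in((348.5,216),(434,219),(346,300),(438,304)):P("s",s,uv,.094)
print("\ndrawer top edge outer z84")
for uv in((241,203),(297,200)):P("t",t,uv,.084)
print("\nhandle z32");P("t",t,(262.5,212),.032);P("t",t,(279,211),.032)
print("\nhasp drawer top z120");P("t",t,(268,202),.12);P("s",s,(386.5,185),.12)
print("\nhasp cab z120");P("t",t,(266,175),.12);P("s",s,(388.5,213.5),.12)
print("\nlock top corners z51")
for uv in((375.5,188),(392,182.5),(396,197)):P("t",t,uv,.051)
for uv in((230.5,193),(230.5,206),(254,206),(252,193)):P("s",s,uv,.051)
print("\nrest outer z39")
for uv in((370.5,185.5),(390.5,180),(399,198)):P("t",t,uv,.039)
for uv in((228,210),(258,209)):P("s",s,uv,.039)
print("\nshackle z38");
for uv in((383.2,201),(394.8,199),(387,211.5),(394,210)):P("t",t,uv,.038)
for uv in((236,190),(249,190),(237,182.5),(247,182.5)):P("s",s,uv,.038)
print("\ndial centre z56");P("t",t,(386.5,191.5),.056);P("s",s,(241.5,197.5),.056)
print("\ndial top z76");P("t",t,(386.4,191.2),.076);P("t",t,(385.5,193),.076);P("t",t,(387.2,189.6),.076);P("s",s,(243,189),.076);P("s",s,(241,191),.076);
# bystanders
print()
for n,uv,z in(("pawn",(320,230),.02),("king",(323,197),.04),("cup",(453,192),.02),("malletheadshown",(465,246),.03),("red",(421,220),.02),("orange",(366,247),.02),("pink",(376,154),.02)):P(n,t,uv,z)
print()
for n,uv in(("pawn",(327,190)),("king",(318,216)),("red",(214,184)),("orange",(278,167))):P(n,s,uv,0.0)
```

```text
cab front top edge z94
t [580. 305.]; t [610.  91.]; t [837. 342.]; t [857. 124.]; s [613.  97.]; s [579. 324.]; s [867. 131.]; s [837. 338.]; 
drawer top edge outer z84
t [497. 283.]; t [515.  87.]; 
handle z32
t [476. 212.]; t [482. 152.]; 
hasp drawer top z120
t [497. 184.]; s [501. 186.]; 
hasp cab z120
t [593. 197.]; s [606. 201.]; 
lock top corners z51
t [ 576. -193.]; t [ 599. -252.]; t [ 546. -267.]; s [ 553. -268.]; s [ 603. -250.]; s [ 590. -183.]; s [ 540. -205.]; 
rest outer z39
t [ 588. -176.]; t [ 611. -248.]; t [ 545. -279.]; s [ 609. -257.]; s [ 589. -173.]; 
shackle z38
t [ 532. -223.]; t [ 541. -264.]; t [ 494. -237.]; t [ 501. -262.]; s [ 526. -262.]; s [ 518. -223.]; s [ 494. -270.]; s [ 488. -239.]; 
dial centre z56
t [ 564. -232.]; s [ 569. -227.]; 
dial top z76
t [ 561. -229.]; t [ 554. -225.]; t [ 567. -231.]; s [ 552. -225.]; s [ 561. -228.]; 
pawn [420.   2.]; king [538.  -5.]; cup [ 579. -480.]; malletheadshown [ 382. -516.]; red [ 471. -362.]; orange [ 366. -165.]; pink [ 713. -196.]; 
pawn [436.   4.]; king [548.  -2.]; red [ 479. -358.]; orange [ 362. -177.];
```

```bash
cat >> h.py <<'E'
def to(x,y,z,yaw,extra=None):
    """print shift (mm, tool axes) and turn (deg about tool z) to world xyz(mm); yaw = heading (deg) of tool y"""
    o=bot.get_obs(); R=np.array(o["tcp_rot"]); p=np.array(o["tool_pos"])*1000
    d=np.array([x,y,z])-p
    cur=np.degrees(np.arctan2(R[1,1],R[0,1])); turn=-((yaw-cur+180)%360-180)
    print("t",round(o["t"],2),"tcp",p.round(1),"yawY",cur.round(1),"shift",(R.T@d).round(1),"turn z",turn.round(1),"len",np.linalg.norm(d).round(),"F",np.array(o["ft_force"]).round(1),"gap",round(o["finger_gap"]*87,1),"j6",round(o["joint_pos"][5],2))
E
python3 -c "
from h import *
t=load('top0.pkl');s=load('scene0.pkl')
for n,c,b in(('t',t,(378,184,396,200)),('s',s,(236,184,248,196))):
  x0,y0,x1,y1=b; print(n); print(c['color'][y0:y1,x0:x1].max(2))
"
```

```text
t
[[ 95  96  94  90  93 101  91  97 102 131 145 154 155 155 149 109 105 138]
 [ 92  93 100  94 102 123 136 139  98 101 126 146 150 153 148 101 101 130]
 [ 98 104 132 148 145  97  79  78  59  57  64  79 107 147 152 118 101 116]
 [151 157 155 148 104  63  52  50  49  51  51  54  82 145 154 145 109 107]
 [157 157 152 105  63  52  49  46  48  50  51  51  66 124 152 149 102 102]
 [156 155 146  86  54  51  48  49  54  55  52  50  57 103 146 154 118 102]
 [156 154 113  64  51  49  48  53  84  77  56  51  50  71 132 154 146 107]
 [158 157 129  71  52  50  49  71 128  89  57  51  51  74 145 156 151 103]
 [154 158 137  77  51  47  50  85 127  78  53  51  52  70 133 155 157 119]
 [146 159 155  98  57  50  50  71  83  57  51  51  52  83 148 158 157 146]
 [139 160 159 135  75  52  48  50  50  51  50  53  68 112 152 158 157 152]
 [111 151 156 148  89  54  49  50  50  50  50  58 102 148 158 159 158 154]
 [ 73 101 107 106  94  72  59  58  54  54  54  67 102 147 154 151 150 138]
 [ 70  90  95  98  97  95  94  92  83  79  65  73  88 102 115 106 108  84]
 [ 60  83  95  98  97  98  97  96  90  73  65  70  67  67  74 100 133  89]
 [ 63  69  91  96  97  92  90  88  77  67  61  66  61  61  65  90 101  74]]
s
[[141  96 105 118 139 140 141  98  87  88  88  86]
 [102 101 144 153 162 164 137  99  91  91  90  83]
 [107 147 165 166 164 137  98  91  91  92  92  84]
 [106 168 173 172 171 112  94  93  93  92  92  84]
 [ 99 168 174 174 175 109  91 110  99  96  95  85]
 [ 99 167 173 173 148  88 151 116  84  96  98  87]
 [ 99 165 172 148 115 135 137  79  44  67  85  85]
 [100 168 148  88  90 117  57  16  10  24  59  83]
 [141 143  91  37  49  27  13  11  12  12  36  81]
 [136  82  35  30  22  12  10  11  10   9  24  71]
 [ 79  35  30  24  12   8   6  10   8  16  25  44]
 [ 23  27  21   7   9   8  10   9  11  23  25  25]]
```

Request:
drive_tool([
  [[-34, -45, 0, 0, 0, 0], [-34, -45, 0, 0, 0, 0], [-34, -45, 0, 0, 0, 0], [-34, -45, 0, 0, 0, 0], [-34, -45, 0, 0, 0, 0], [-34, -45, 0, 0, 0, 0], [-34, -45, 0, 0, 0, 0], [-34, -45, 0, 0, 0, 0], [-34, -45, 0, 0, 0, 0], [0, 0, 0, 0, 0, 7.3]],
], claw=0, newtons=20)

```text
t: 1.35
tool_pos: [0.4764, -0.1972, 0.2392]
tcp_rot: [[0.142, -0.99, -0.0], [-0.99, -0.142, 0.001], [-0.001, -0.0, -1.0]]
ft_force: [-0.2, -0.7, 1.0]
finger_gap: 0.017
```

```bash
python3 -c "
from h import *
to(466,180,200,188)"
```

```text
t 1.35 tcp [ 476.4 -197.2  239.2] yawY -171.9 shift [-374.8  -43.1   39.7] turn z 0.1 len 379.0 F [-0.2 -0.7  1. ] gap 1.4 j6 0.82
```

Request:
drive_tool([
  [[-53.5, -6, 0, 0, 0, 0], [-53.5, -6, 0, 0, 0, 0], [-53.5, -6, 0, 0, 0, 0], [-53.5, -6, 0, 0, 0, 0], [-53.5, -6, 0, 0, 0, 0], [-53.5, -6, 0, 0, 0, 0], [-54, -6, 40, 0, 0, 0], [0, 0, 60, 0, 0, 0], [0, 0, 57, 0, 0, 0], [0, 0, 0, 0, 0, 0]],
])

```text
t: 2.6
tool_pos: [0.4604, 0.1719, 0.0811]
tcp_rot: [[0.139, -0.99, -0.013], [-0.99, -0.139, -0.002], [-0.0, 0.013, -1.0]]
ft_force: [0.1, -0.3, 1.2]
finger_gap: 0.003
```

Run:
```python
from h import *
to(585,200,82,188)
t=load("top0.pkl");s=load("scene0.pkl")
def line(c,a,b,z):
    A,B=ray(c,a,z)*1000,ray(c,b,z)*1000; d=B-A; return ((A+B)/2).round(1)[:2],np.degrees(np.arctan2(d[1],d[0])).round(1)%180
print(line(t,(386.5,190),(385.6,193),.076),line(s,(243,188),(240.8,191),.076),ray(t,(386.3,190.8),.056)*1000)
c=cap("scene","s1.pkl");e=cap("top","t1.pkl")
cv2.imwrite("pics/d1.png",two(crop(e,220,150,80,80,5),crop(c,330,160,80,80,5)))
```

```text
t 2.6 tcp [460.4 171.9  81.1] yawY -172.0 shift [ -10.5 -127.3   -2.5] turn z 0.0 len 128.0 F [ 0.1 -0.3  1.2] gap 0.3 j6 1.56
(array([ 559.5, -227.4]), np.float64(164.3)) (array([ 555. , -227.7]), np.float64(169.6)) [ 566.4162645  -230.92771616   56.        ]
```

View pics/d1.png

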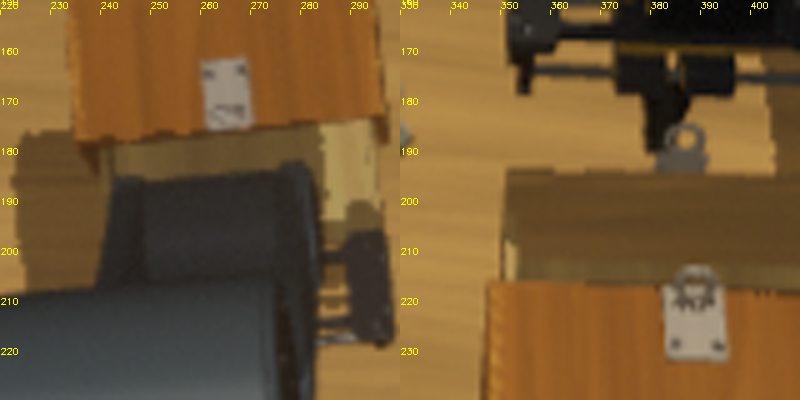

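The finger is just in front of the drawer's hasp eye (scene 386,187), slightly to its right side, and clear. I'll push now.

Request:
drive_tool([
  [[-4, -15, 0, 0, 0, 0], [-4, -15, 0, 0, 0, 0], [0, -15, 0, 0, 0, 0], [0, -15, 0, 0, 0, 0], [0, -15, 0, 0, 0, 0], [0, -12, 0, 0, 0, 0], [0, -10, 0, 0, 0, 0], [0, -8, 0, 0, 0, 0], [0, 0, 0, 0, 0, 0]],
])

```text
t: 3.82
tool_pos: [0.5685, 0.1948, 0.0855]
tcp_rot: [[0.139, -0.99, 0.002], [-0.99, -0.139, 0.0], [0.0, -0.002, -1.0]]
ft_force: [-0.9, 0.4, -0.2]
finger_gap: 0.005
```

Request:
drive_tool([
  [[0, -5, 0, 0, 0, 0], [0, -5, 0, 0, 0, 0], [0, -4, 0, 0, 0, 0], [0, -3, 0, 0, 0, 0], [0, 0, 0, 0, 0, 0]],
])

```text
t: 4.45
tool_pos: [0.5806, 0.1968, 0.0851]
tcp_rot: [[0.14, -0.99, -0.008], [-0.99, -0.14, -0.001], [0.0, 0.008, -1.0]]
ft_force: [-7.3, -1.8, 4.4]
finger_gap: 0.003
```

Run:
```python
from h import *
to(586,200,82,188)
c=cap("scene","s2.pkl");e=cap("top","t2.pkl")
cv2.imwrite("pics/d2.png",two(crop(e,220,150,80,80,5),crop(c,330,160,80,80,5)))
```

```text
t 4.45 tcp [580.6 196.8  85.1] yawY -172.0 shift [-2.4 -5.8  3. ] turn z 0.0 len 7.0 F [-7.3 -1.8  4.4] gap 0.3 j6 1.58
```

Request:
drive_tool([
  [[0, -3, 1, 0, 0, 0], [0, -3, 0, 0, 0, 0], [0, 0, 0, 0, 0, 0], [0, 0, 0, 0, 0, 0]],
])

```text
t: 5.05
tool_pos: [0.5804, 0.1968, 0.084]
tcp_rot: [[0.14, -0.99, -0.021], [-0.99, -0.14, -0.004], [0.001, 0.021, -1.0]]
ft_force: [-18.8, -4.4, 13.7]
finger_gap: 0.003
```

Request:
drive_tool([
  [[0, -3, 0, 0, 0, 0], [0, -3, 0, 0, 0, 0], [0, 0, 0, 0, 0, 0], [0, 0, 0, 0, 0, 0]],
])

```text
t: 5.55
tool_pos: [0.5802, 0.1968, 0.084]
tcp_rot: [[0.141, -0.989, -0.035], [-0.99, -0.141, -0.006], [0.001, 0.035, -0.999]]
ft_force: [-28.5, -7.2, 23.6]
finger_gap: 0.007
```

Run:
```python
from h import *
to(586,200,82,188)
c=cap("scene","s2.pkl");e=cap("top","t2.pkl")
cv2.imwrite("pics/d2.png",two(crop(e,220,150,80,80,5),crop(c,330,160,80,80,5)))
```

```text
t 5.55 tcp [580.2 196.8  84. ] yawY -171.9 shift [-2.3 -6.2  1.8] turn z 0.1 len 7.0 F [-28.5  -7.2  23.6] gap 0.6 j6 1.58
```

View pics/d2.png

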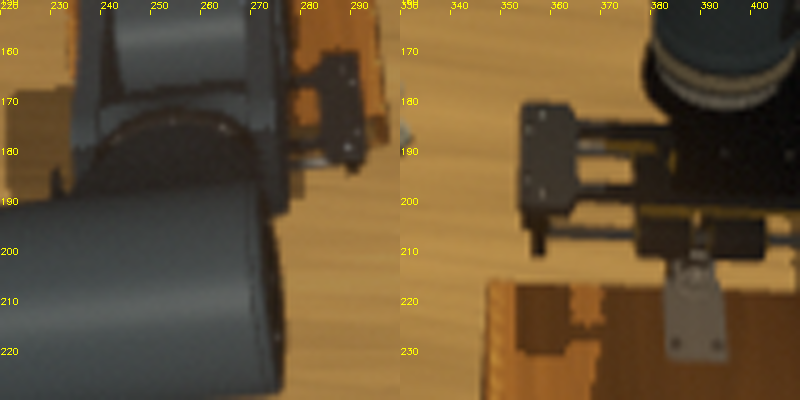

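Request:
drive_tool([
  [[0, 10, 0, 0, 0, 0], [0, 30, 0, 0, 0, 0], [0, 40, 0, 0, 0, 0], [0, 0, -60, 0, 0, 0], [0, 0, -60, 0, 0, 0], [60, 0, 0, 0, 0, 0], [60, 0, 0, 0, 0, 0], [60, 0, 0, 0, 0, 0], [60, 0, 0, 0, 0, 0], [0, 0, 0, 0, 0, 0]],
], claw=30)

```text
t: 6.9
tool_pos: [0.5524, -0.0548, 0.205]
tcp_rot: [[0.133, -0.991, 0.004], [-0.991, -0.133, -0.002], [0.003, -0.004, -1.0]]
ft_force: [-0.9, 0.1, 0.6]
finger_gap: 0.346
```

Run:
```python
from h import *
to(566,-229,150,90-12)
c=cap("scene","s3.pkl");e=cap("top","t3.pkl")
cv2.imwrite("pics/d3.png",two(crop(e,220,150,80,80,5),crop(c,330,160,80,80,5)))
```

```text
t 6.9 tcp [552.4 -54.8 205. ] yawY -172.4 shift [174.3   9.9  55.4] turn z 109.6 len 183.0 F [-0.9  0.1  0.6] gap 30.1 j6 1.14
```

View pics/d3.png

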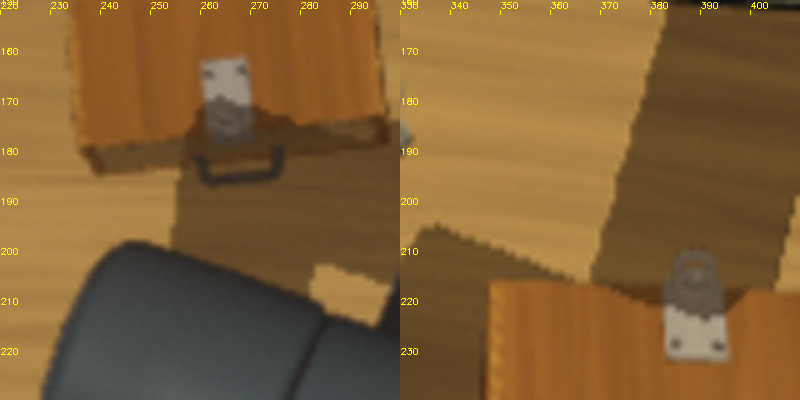

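The drawer is home: the eyes stand together at top (264,172) and scene (388,213), and the front is flush. Next is the dial.

Request:
drive_tool([
  [[58, 3, 0, 0, 0, 0], [58, 3, 0, 0, 0, 0], [58, 3, 0, 0, 0, 0], [0, 0, 30, 0, 0, 9.8], [0, 0, 30, 0, 0, 9.8], [0, 0, 0, 0, 0, 0]],
])

```text
t: 7.75
tool_pos: [0.564, -0.2207, 0.1422]
tcp_rot: [[-0.197, -0.98, -0.005], [-0.98, 0.197, 0.004], [-0.002, 0.006, -1.0]]
ft_force: [0.5, 0.1, 0.1]
finger_gap: 0.34
```

Run:
```python
from h import *
to(566,-229.5,75,168)
```

```text
t 7.75 tcp [ 564.  -220.7  142.2] yawY 168.6 shift [ 8.4 -4.  67.2] turn z 0.6 len 68.0 F [0.5 0.1 0.1] gap 29.6 j6 1.21
```

Request:
drive_tool([
  [[8, -4, 0, 0, 0, 0], [0, 0, 25, 0, 0, 0], [0, 0, 25, 0, 0, 0], [0, 0, 10, 0, 0, 0], [0, 0, 0, 0, 0, 0]],
])

```text
t: 8.38
tool_pos: [0.5682, -0.2323, 0.085]
tcp_rot: [[-0.2, -0.98, 0.001], [-0.98, 0.2, -0.0], [0.0, -0.001, -1.0]]
ft_force: [0.4, 0.5, 0.0]
finger_gap: 0.345
```

Run:
```python
from h import *
to(566,-229.5,75,168)
c=cap("scene","s4.pkl");e=cap("top","t4.pkl")
cv2.imwrite("pics/d4.png",crop(c,208,168,60,50,10))
```

```text
t 8.38 tcp [ 568.2 -232.3   85. ] yawY 168.5 shift [-2.3  2.8 10. ] turn z 0.5 len 11.0 F [0.4 0.5 0. ] gap 30.0 j6 1.2
```

View pics/d4.png

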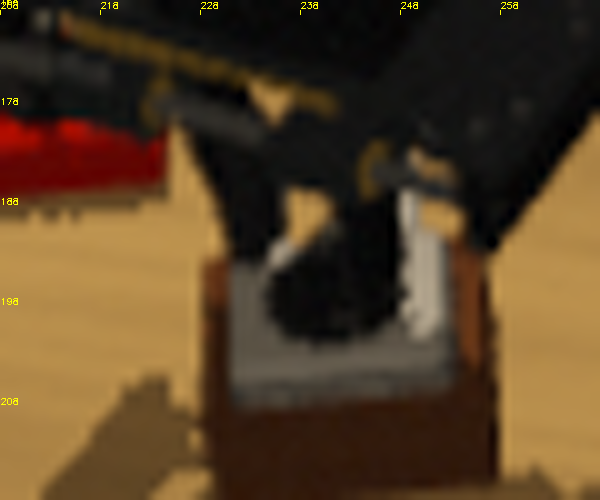

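The fingers straddle the bar, with the left finger near (232,188) and the right near (245,188). Shifting the last mm down and closing.

Request:
drive_tool([
  [[-2, 3, 5, 0, 0, 0], [0, 0, 5, 0, 0, 0], [0, 0, 0, 0, 0, 0]],
])

```text
t: 8.85
tool_pos: [0.5648, -0.2294, 0.0741]
tcp_rot: [[-0.201, -0.98, -0.001], [-0.98, 0.201, 0.0], [-0.0, 0.001, -1.0]]
ft_force: [-0.6, 0.6, 0.0]
finger_gap: 0.345
```

Request:
drive_tool([
  [[0, 0, 0, 0, 0, 0], [0, 0, 0, 0, 0, 0], [0, 0, 0, 0, 0, 0], [0, 0, 0, 0, 0, 0], [0, 0, 0, 0, 0, 0], [0, 0, 0, 0, 0, 0]],
], claw=0, newtons=12)

```text
t: 9.6
tool_pos: [0.5653, -0.2298, 0.0746]
tcp_rot: [[-0.201, -0.98, 0.0], [-0.98, 0.201, -0.0], [0.0, -0.0, -1.0]]
ft_force: [0.0, -1.5, 0.4]
finger_gap: 0.113
```

Run:
```python
from h import *
to(566,-229.5,75,198)
print(bot.get_obs()["torque"])
```

```text
t 9.6 tcp [ 565.3 -229.8   74.6] yawY 168.4 shift [-0.4 -0.6 -0.4] turn z -29.6 len 1.0 F [ 0.  -1.5  0.4] gap 9.8 j6 1.2
[-0.10512791  0.00745037  0.01298376]
```

Request:
drive_tool([
  [[0, 0, 0, 0, 0, -6], [0, 0, 0, 0, 0, -6], [0, 0, 0, 0, 0, -6], [0, 0, 0, 0, 0, -6], [0, 0, 0, 0, 0, -6], [0, 0, 0, 0, 0, 0], [0, 0, 0, 0, 0, 0]],
])

```text
t: 10.48
tool_pos: [0.5646, -0.2296, 0.0744]
tcp_rot: [[0.313, -0.95, -0.001], [-0.95, -0.313, 0.0], [-0.001, 0.001, -1.0]]
ft_force: [-1.1, -0.4, 0.6]
finger_gap: 0.181
```

Run:
```python
from h import *
to(566,-229.5,75,198)
print(bot.get_obs()["torque"])
```

```text
t 10.47 tcp [ 564.6 -229.6   74.4] yawY -161.7 shift [ 0.4 -1.4 -0.6] turn z 0.3 len 2.0 F [-1.1 -0.4  0.6] gap 15.7 j6 0.68
[-0.29620941  0.43943467 -0.47457116]
```

Request:
drive_tool([
  [[0, 0, 0, 0, 0, 0], [0, 0, 0, 0, 0, 0], [0, 0, 0, 0, 0, 0]],
])

```text
t: 10.85
tool_pos: [0.5647, -0.2296, 0.0744]
tcp_rot: [[0.315, -0.949, -0.001], [-0.949, -0.315, 0.0], [-0.001, 0.001, -1.0]]
ft_force: [-4.5, -2.1, 0.4]
finger_gap: 0.183
```

Run:
```python
from h import *
to(566,-229.5,75,198)
print(bot.get_obs()["torque"])
c=cap("scene","s5.pkl");e=cap("top","t5.pkl")
cv2.imwrite("pics/d5.png",crop(c,208,163,60,55,10))
```

```text
t 10.85 tcp [ 564.7 -229.6   74.4] yawY -161.6 shift [ 0.4 -1.3 -0.6] turn z 0.4 len 1.0 F [-4.5 -2.1  0.4] gap 15.9 j6 0.68
[-0.3348059   0.69168054 -0.46226858]
```

View pics/d5.png

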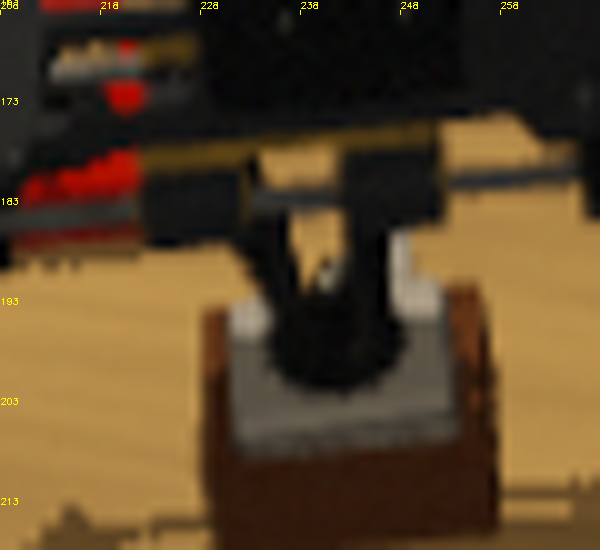

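Run:
```python
from h import *
s=load("s5.pkl")
for h in (138,153,168,180,198,210):
    print(h,[proj(s,np.array([.565+r*np.cos(np.radians(h)),-.2296+r*np.sin(np.radians(h)),.076])).round(1).tolist() for r in(0,.008,.016)])
print(load("s5.pkl")["color"][184:196,234:248].max(2))
```

```text
138 [[240.2, 191.8], [242.6, 190.6], [245.0, 189.4]]
153 [[240.2, 191.8], [242.2, 190.3], [244.1, 188.7]]
168 [[240.2, 191.8], [241.6, 190.0], [243.0, 188.2]]
180 [[240.2, 191.8], [241.1, 189.9], [242.0, 188.0]]
198 [[240.2, 191.8], [240.2, 189.9], [240.3, 187.9]]
210 [[240.2, 191.8], [239.7, 189.9], [239.1, 188.1]]
[[ 31  31  25 103 105 120 143 144  64  20  18  18  18  18]
 [ 13  17  14 150 156 162 171 172  80  20  19  19  21  19]
 [ 13  17  15 168 175 174 174 172  80  17  17  15  14 106]
 [ 12  16  16 141 178 182 180 179  92  22  12   8  10 150]
 [  9  16  16  84 177 184 149 151  80  24  10  10  12 160]
 [ 10  16  15  40 175 168  85 104  51  19  12  12  22 156]
 [ 12  13  19  13 157 122 127  92  38  17  13   8  20 144]
 [ 36  14  18  11 105  61 111  63  21  15  16  12  10 151]
 [ 58  14  16  15  39  21  30  25   9  15  15  11   9 144]
 [ 95  29  17  18  13  13  15  10  11  11  17  11  10 109]
 [128  49  14  13  13   8   9   6   6  12  16  11   9  61]
 [122  45  13  13  13  12  10   8   9  12  17  13  10   7]]
```

The pale line now runs (240.2,191)→(241,188.5), so the bar lags the tool by about 18°, which agrees with the 15.9 mm gap. I'll grip harder so the bar lines up with the pads.

Request:
drive_tool([
  [[0, 0, 0, 0, 0, 0], [0, 0, 0, 0, 0, 0], [0, 0, 0, 0, 0, 0], [0, 0, 0, 0, 0, 0]],
], newtons=30)

```text
t: 11.45
tool_pos: [0.5659, -0.2295, 0.0745]
tcp_rot: [[0.316, -0.949, 0.001], [-0.949, -0.316, -0.0], [0.001, -0.001, -1.0]]
ft_force: [0.9, -0.4, -1.4]
finger_gap: 0.112
```

Run:
```python
from h import *
to(566,-229.5,75,198)
print(bot.get_obs()["torque"])
```

```text
t 11.45 tcp [ 565.9 -229.5   74.5] yawY -161.6 shift [ 0.1 -0.1 -0.5] turn z 0.4 len 0.0 F [ 0.9 -0.4 -1.4] gap 9.7 j6 0.68
[ 0.02451115 -0.07037789 -0.04473203]
```

The bar clicked on: the gap is back to 9.7 mm and the moment is about 0. Releasing, raising and checking.

Request:
drive_tool([
  [[0, 0, 0, 0, 0, 0], [0, 0, 0, 0, 0, 0], [0, 0, 0, 0, 0, 0], [0, 0, -30, 0, 0, 0], [0, 0, -50, 0, 0, 0], [0, 62, -20, 0, 0, 0], [0, 62, 0, 0, 0, 0], [0, 0, 0, 0, 0, 0]],
], claw=40)

```text
t: 12.45
tool_pos: [0.446, -0.2679, 0.1739]
tcp_rot: [[0.311, -0.95, -0.003], [-0.95, -0.311, 0.002], [-0.003, 0.002, -1.0]]
ft_force: [0.4, -0.7, 0.3]
finger_gap: 0.462
```

Run:
```python
from h import *
to(566,-229.5,75,198)
c=cap("scene","s6.pkl");e=cap("top","t6.pkl")
cv2.imwrite("pics/d6.png",two(crop(e,362,172,50,50,8),crop(c,218,173,50,50,8)))
```

```text
t 12.45 tcp [ 446.  -267.9  173.9] yawY -161.9 shift [   1.2 -126.2   98.6] turn z 0.1 len 160.0 F [ 0.4 -0.7  0.3] gap 40.2 j6 0.5
```

View pics/d6.png

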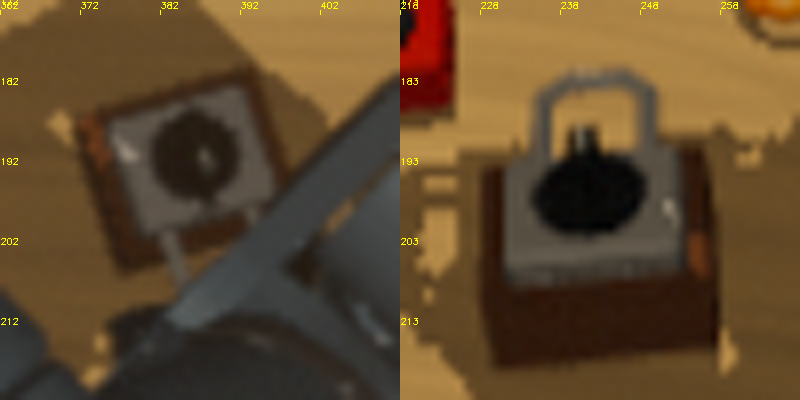

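The bar now points straight at the shackle (scene 240,188, as predicted for 0). In top the nose is at (387,196), and the shackle is still shut. Now the shackle.

Request:
drive_tool([
  [[0, -36, 0, 0, 0, 0], [1, -36, 0, 0, 0, 0], [0, 0, 30, 0, 0, 0], [0, 0, 40, 0, 0, 0], [0, 0, 10, 0, 0, 0], [0, 0, 0, 0, 0, 0]],
], claw=87)

```text
t: 13.3
tool_pos: [0.5192, -0.2458, 0.0932]
tcp_rot: [[0.316, -0.949, -0.001], [-0.949, -0.316, 0.001], [-0.001, 0.0, -1.0]]
ft_force: [0.4, 0.2, 0.0]
finger_gap: 0.981
```

Run:
```python
from h import *
to(514.5,-246,38,198)
```

```text
t 13.3 tcp [ 519.2 -245.8   93.2] yawY -161.6 shift [-1.2  4.5 55.2] turn z 0.4 len 55.0 F [0.4 0.2 0. ] gap 85.4 j6 0.61
```

Request:
drive_tool([
  [[-1, 5, 0, 0, 0, 0], [0, 0, 20, 0, 0, 0], [0, 0, 20, 0, 0, 0], [0, 0, 14, 0, 0, 0], [0, 0, 0, 0, 0, 0]],
])

```text
t: 13.92
tool_pos: [0.5132, -0.2468, 0.0396]
tcp_rot: [[0.315, -0.949, -0.001], [-0.949, -0.315, 0.0], [-0.001, 0.0, -1.0]]
ft_force: [0.3, -0.8, 0.6]
finger_gap: 0.995
```

Request:
drive_tool([
  [[0, 0, 0, 0, 0, 0], [0, 0, 0, 0, 0, 0], [0, 0, 0, 0, 0, 0], [0, 0, 0, 0, 0, 0], [0, 0, 0, 0, 0, 0], [0, 0, 0, 0, 0, 0]],
], claw=0, newtons=25)

```text
t: 14.68
tool_pos: [0.5135, -0.2469, 0.0398]
tcp_rot: [[0.315, -0.949, 0.0], [-0.949, -0.315, -0.0], [0.0, -0.0, -1.0]]
ft_force: [-0.3, 0.5, 1.1]
finger_gap: 0.539
```

Run:
```python
from h import *
to(514.5,-246,38,198)
```

```text
t 14.68 tcp [ 513.5 -246.9   39.8] yawY -161.6 shift [-0.5 -1.2  1.8] turn z 0.4 len 2.0 F [-0.3  0.5  1.1] gap 46.9 j6 0.61
```

Request:
drive_tool([
  [[0, 4, 0, 0, 0, 0], [0, 4, 0, 0, 0, 0], [0, 4, 0, 0, 0, 0], [0, 4, 0, 0, 0, 0], [0, 3, 0, 0, 0, 0], [0, 0, 0, 0, 0, 0], [0, 0, 0, 0, 0, 0]],
])

```text
t: 15.55
tool_pos: [0.4951, -0.2531, 0.0397]
tcp_rot: [[0.315, -0.949, -0.001], [-0.949, -0.315, -0.0], [0.0, 0.001, -1.0]]
ft_force: [-0.6, -2.0, 1.7]
finger_gap: 0.541
```

Request:
drive_tool([
  [[0, 2, 0, 0, 0, 0], [0, 1, 0, 0, 0, 0], [0, 0, 0, 0, 0, 0], [0, 0, 0, 0, 0, 0]],
])

```text
t: 16.05
tool_pos: [0.4947, -0.2535, 0.0398]
tcp_rot: [[0.315, -0.949, 0.004], [-0.949, -0.315, -0.001], [0.002, -0.004, -1.0]]
ft_force: [7.2, 1.6, -0.8]
finger_gap: 0.539
```

Run:
```python
from h import *
to(514.5,-246,38,198)
```

```text
t 16.05 tcp [ 494.7 -253.5   39.8] yawY -161.6 shift [ -0.9 -21.2   1.9] turn z 0.4 len 21.0 F [ 7.2  1.6 -0.8] gap 46.9 j6 0.57
```

Request:
drive_tool([
  [[0, 0, 0, 0, 0, 0], [0, 0, 0, 0, 0, 0], [0, 0, 0, 0, 0, 0], [0, 0, 0, 0, 0, 0], [0, 0, -40, 0, 0, 0], [0, 0, -40, 0, 0, 0], [0, -36, 0, 0, 0, 0], [0, -35, 0, 0, 0, 0], [0, 0, 0, 0, 0, 0]],
], claw=87)

```text
t: 17.18
tool_pos: [0.5619, -0.2309, 0.12]
tcp_rot: [[0.318, -0.948, 0.002], [-0.948, -0.318, -0.001], [0.002, -0.002, -1.0]]
ft_force: [0.0, 0.3, -0.4]
finger_gap: 0.997
```

Run:
```python
from h import *
to(562,-231,58,198)
```

```text
t 17.18 tcp [ 561.9 -230.9  120. ] yawY -161.5 shift [ 0.   0.1 62. ] turn z 0.5 len 62.0 F [ 0.   0.3 -0.4] gap 86.7 j6 0.67
```

Request:
drive_tool([
  [[0, 0, 25, 0, 0, 0], [0, 0, 20, 0, 0, 0], [0, 0, 12, 0, 0, 0], [0, 0, 5, 0, 0, 0], [0, 0, 0, 0, 0, 0]],
])

```text
t: 17.8
tool_pos: [0.5597, -0.2315, 0.0577]
tcp_rot: [[0.315, -0.949, -0.0], [-0.949, -0.315, 0.0], [-0.0, 0.0, -1.0]]
ft_force: [0.9, 0.9, -0.0]
finger_gap: 1.002
```

Request:
drive_tool([
  [[0, 0, 0, 0, 0, 0], [0, 0, 0, 0, 0, 0], [0, 0, 0, 0, 0, 0], [0, 0, 0, 0, 0, 0], [0, 0, 0, 0, 0, 0]],
], claw=0, newtons=35)

```text
t: 18.42
tool_pos: [0.5602, -0.2314, 0.0581]
tcp_rot: [[0.316, -0.949, 0.001], [-0.949, -0.316, -0.0], [0.001, -0.0, -1.0]]
ft_force: [-0.5, 0.1, 3.2]
finger_gap: 0.73
```

Run:
```python
from h import *
to(562,-231,58,198)
```

```text
t 18.43 tcp [ 560.2 -231.4   58.1] yawY -161.6 shift [ 0.2 -1.9  0.1] turn z 0.4 len 2.0 F [-0.5  0.1  3.2] gap 63.5 j6 0.67
```

Request:
drive_tool([
  [[0, 0, -5, 0, 0, 0], [0, 0, -10, 0, 0, 0], [0, 0, -20, 0, 0, 0], [0, 0, -30, 0, 0, 0], [0, 0, -40, 0, 0, 0], [0, 0, -40, 0, 0, 0], [0, 0, -27, 0, 0, 0], [0, 0, 0, 0, 0, 0]],
])

```text
t: 19.42
tool_pos: [0.5607, -0.232, 0.2322]
tcp_rot: [[0.315, -0.949, 0.004], [-0.949, -0.315, -0.003], [0.004, -0.003, -1.0]]
ft_force: [0.5, -0.8, -2.7]
finger_gap: 0.728
```

Run:
```python
from h import *
to(594,202,230,198)
c=cap("scene","s7.pkl");cv2.imwrite("pics/d7.png",crop(c,170,90,110,140,4))
```

```text
t 19.43 tcp [ 560.7 -232.   232.2] yawY -161.6 shift [-401.3 -168.5    1.1] turn z 0.4 len 435.0 F [ 0.5 -0.8 -2.7] gap 63.4 j6 0.67
```

View pics/d7.png

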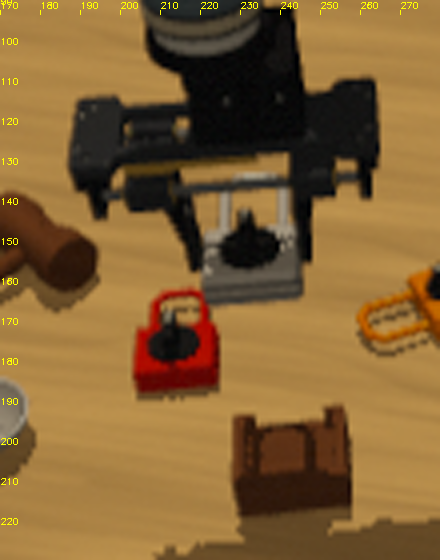

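The lock is held level between the fingers at (233,150), its shackle is out, and the rest at (241,205) is empty. Carrying it to the hasp.

Request:
drive_tool([
  [[-25, -10, 0, 0, 0, 0], [-45, -19, 0, 0, 0, 0], [-50, -21, 0, 0, 0, 0], [-50, -21, 0, 0, 0, 0], [-50, -21, 0, 0, 0, 0], [-50, -21, 0, 0, 0, 0], [-50, -21, 0, 0, 0, 0], [-40, -17, 0, 0, 0, 0], [-25, -10, 0, 0, 0, 0], [-16, -7, 0, 0, 0, 0]],
])

```text
t: 20.72
tool_pos: [0.5913, 0.2034, 0.2273]
tcp_rot: [[0.317, -0.948, -0.005], [-0.948, -0.317, -0.001], [-0.001, 0.005, -1.0]]
ft_force: [-0.7, 0.4, -3.6]
finger_gap: 0.728
```

Request:
drive_tool([
  [[0, 0, 0, 0, 0, 0], [0, 0, 0, 0, 0, 0], [0, 0, 0, 0, 0, 0], [0, 0, 0, 0, 0, 0]],
])

```text
t: 21.22
tool_pos: [0.593, 0.2012, 0.2298]
tcp_rot: [[0.314, -0.949, 0.0], [-0.949, -0.314, -0.0], [0.0, -0.0, -1.0]]
ft_force: [-0.2, -0.6, -3.0]
finger_gap: 0.731
```

Run:
```python
from h import *
to(594,202,230,198)
c=cap("scene","s8.pkl");cv2.imwrite("pics/d8.png",crop(c,300,60,160,150,4))
print(proj(c,[.565+.034,.203,.2]),proj(c,[.598,.203,.107]))
```

```text
t 21.23 tcp [593.  201.2 229.8] yawY -161.7 shift [-0.4 -1.2 -0.2] turn z 0.3 len 1.0 F [-0.2 -0.6 -3. ] gap 63.6 j6 1.4
[392.71113757 190.47951411] [388.87172313 214.53828067]
```

View pics/d8.png

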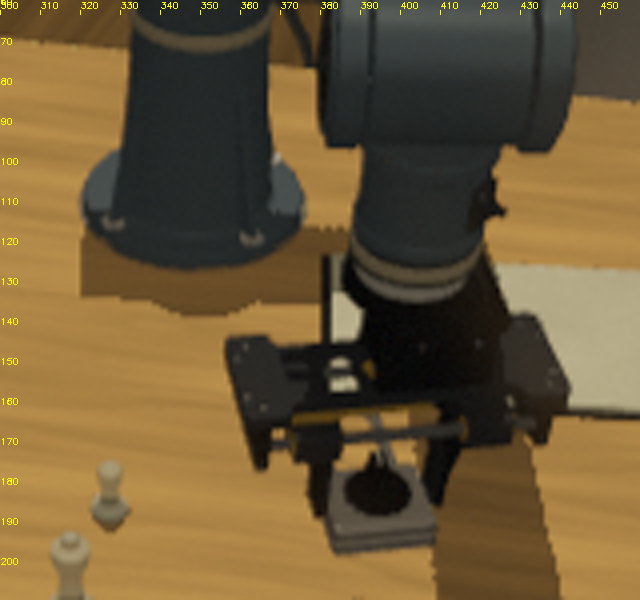

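The lock is held level at (395,188), about 90 mm above the hasp and clear of everything. The pawn and king are still standing. Handing in.

```bash
python3 -c "
from h import *
print(bot.hand_in()); to(593,201,230,198)"
```

```text
the job is handed in; nothing more can be done
None
the job is handed in; nothing more can be done
```

The job is done and handed in at about 21 s of the 72 s allowed; the hand-in reports no verdict.

- **Drawer:** I pushed it in until it met a hard stop (about 28 N). The picture afterwards showed the front flush and the two hasp eyes standing together.
- **Dial:** It started one notch before the opening position. At 12 N grip the bar lagged about 18° behind the tool and did not click on. At 30 N it clicked in, with almost no moment left on the wrist, and the picture showed the bar pointing at the shackle.
- **Shackle:** I gripped it by its legs and pulled about 20 mm until it stopped, with 7 N on the wrist; up to 1.5 mm of that is play in the rest.
- **Lock:** I took it out of the rest by its sides (gap 63.5 mm, 35 N, about 3 N of weight on the wrist). It is held still and level about 90 mm above the hasp, touching only the fingers. Horizontally its origin is a few mm from the hasp by my estimate.

I saw no bystander move in the pictures, but I did not measure them again at the end. I also did not measure the shackle again in the last picture, where the gripper partly hides it.

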